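# Clear the amber waste chips off the work board

## Task

Clear the two flat waste chips of amber off the wooden work board and into the white dish, which stays upright. The plump egg-shaped stone on the board is finished work: leave it where it lies.

Things in the scene. Friction and masses are not known exactly. Their poses are not given: they have to be found in the camera images.
- chip_a_centre (a point): Long, flat amber chip, waste, lying on the wooden work board (top 16 mm above the table). 33 (its x, the way to grip) x 65 (its y) x 18 mm high, edges tapering, 16 to 28 g. Point: its centre, half-way up.
- chip_b_centre (a point): Shorter, flat amber chip, waste, lying on the wooden work board (top 16 mm above the table). 33 (its x, the way to grip) x 51 (its y) x 16 mm high, edges tapering, 16 to 28 g. Point: its centre, half-way up.
- dish: White square-cornered dish, open at the top, standing on the table: 118 (its x) x 158 (its y) x 58 mm high. Origin: centre of its underside; z up. The inside measures about 105 x 140 mm at the rim and 78 x 112 mm at the floor, which is about 10 mm up; a few amber crumbs up to 22 mm high are stuck to the floor at its -y end. It is loose, 0.18 kg.
- stone_centre (a point): Finished amber stone, plump and egg-shaped, 34 (its x) x 47 (its y) x 34 mm high, loose on the same board in a row with the chips, at least 80 mm from them centre to centre. Not to be moved. Point: its centre, half-way up.

How it is judged:
By the outcome, as a careful person would: the job done as asked, in the order asked, and still so for the second after the job is handed in, with the robot touching nothing.
It also fails if it takes over 54 s, if anything falls off the work surface, if the arm or the gripper's body presses on something with over 40 N, if the wrist force passes 120 N, or if a joint passes its speed limit or range.

## Robot

A 6-joint arm with a two-finger parallel gripper is mounted at the origin on a cart in front of the work surface, level with it; the furniture and walls round the work are solid. World frame = base frame: x ahead of the robot, y to its left, z up, the work surface at z = 0. Lengths are in m, angles in rad, forces in N, time in s.
With the tool pointing down it reaches from about 0.35 to 0.975 m from the base axis. Payload 4.9 kg.
Tool frame: the origin (TCP) lies on the centre line of the jaws, within the pads' length; the fingertips stand 25 mm ahead of it and the grasp point (between the pads) lies 6 mm ahead of it; z points along the fingers, y is the line along which they close (so a half turn about z gives the same grasp; the last joint's range is limited). The gripper opens to 85 mm and grips with 20 to 120 N. Pads are 22 mm wide; open, the fingers measure 114 mm over their backs; the gripper's body (76 mm by 85 mm) begins 54 mm behind the grasp point. The pads swing forward as they close: fully open they stand 13 mm farther back than shut.
Start: joints at [1.039, 0.053, 1.613, -0, 1.476, -0.119], TCP at [0.251, 0.572, 0.256] pointing down, gripper open.
Joint ranges: [-3.01, 3.01], [-1.01, 2.22], [0.06, 2.58], [-1.02, 4.17], [0.09, 2.62], [-3.14, 3.14]. Speed limits (rad/s): [2.57, 2.57, 3.14, 3.14, 3.14, 3.14].

## Interface

Orientations are given as a unit quaternion [w, x, y, z].
In Python, from plant import state, grab_frame, get_calibration, job gives the robot as it stands. The module is installed in compiled form; this text tells all that it offers.
- The arm moves only by the tool move_arm, never from a script. Its argument "targets" is a list that holds one entry, the list of rows, each a list of 5 numbers: the opening in per cent of the stroke, from 0 (shut) to 100 (fully open), then the shift along the tool's x, y, z as a fraction of full scale, then the turn about the tool's z as a fraction of full scale. A call has 1 to 5 rows; each row shifts and turns the commanded pose from where the row before left it, along the tool's axes as they then stand; what a row does not reach is not made up. Full scale, the value 1, is 0.6 m for a shift and 6 degrees for a turn. A row lasts 1/12 s, in which the tool goes at most 41.7 mm and 7.16 degrees, less where a joint would pass 70% of its speed; a pose out of reach is approached as far as the arm can. A call with a number of a shift or a turn outside -1 to 1 is refused whole. A call with a gripper value outside its range is refused whole. The fingers move at their own pace and stop on an object; the grip force is fixed at half the most. Time passes only in rows, so rows that do not move let the fingers close. It gives the time, the measured TCP pose, the force, the opening and the grip force at its end, in the units of the state.
- state(): the state, without advancing time (a new reading comes with each control period).
- grab_frame(name): name is "side" or "top" or "wrist"; returns the picture (480x640x3 uint8, red, green, blue); there is no depth.
- get_calibration(name): a dict with "vertical_fov" (degrees; the focal length in pixels is half the picture's height over the tangent of half this angle, whatever the lens; pixels are square), "cx", "cy" (the principal point, pixels), "dist_coeffs" ([k1, k2, p1, p2, k3] as OpenCV has them; the pictures are not rectified), "R" (3x3) and "t" (3): a world point X has camera coordinates R X + t. Camera axes: x right, y down, z forward; pixel columns grow to the right and rows downward; lengths in m; the calibration is good to about 2 mm. A picture is of the moment at which its call begins: read the wrist's pose just before it. get_calibration takes no time and is no camera call; for the wrist camera it gives the pose at the moment of the call.
- job.job_done(): hands the job in; it is judged then, once.
The state is a dict: "time": time; "joint_pos": joint angles; "joint_vel": joint speeds; "joint_efforts": joint torques, N m; "tool_pos": TCP position; "tool_rot": TCP orientation; "contact_force": force on the tool from outside, world axes, zero at the start; "ft_torque": the same for the moment, N m; "gripper_width": opening from 0.0 (shut) to 1.0 (fully open); "grasp_force": force on a finger pad.
Only numpy, scipy, OpenCV 4.12 (cv2) and the standard library are available. Lean on these libraries where they do the work, as an engineer would, in place of code of your own. Each camera call takes 0.05 s, during which the arm holds its last target. There are 200 camera calls.

## Working session

There is one attempt and no reset: what is moved stays moved. The work goes in short steps, Python scripts to look and compute and a tool call to move; the robot and the scene stay as the last step left them, time stands still between calls to the robot, and variables do not carry over. Pictures are saved under pics/ and viewed, at most 10 in all, crops included, and the job is handed in when it is done.

Besides the shell and the picture viewer there is one more tool, called after "Request:" by a JSON object that holds its "name" and its "arguments". move_arm: Moves the arm, as the interface text tells. Shift numbers are shares of 0.6 m and turn numbers shares of 6 degrees, none past 1 either way. Its arguments: {"type":"object","properties":{"targets":{"type":"array"}},"required":["targets"]}

```bash
mkdir -p pics
cat > h.py <<'E'
import numpy as np, cv2
from plant import state, grab_frame, get_calibration, job
def K(c):
    f=240/np.tan(np.radians(c["vertical_fov"])/2)
    return np.array([[f,0,c["cx"]],[0,f,c["cy"]],[0,0,1]])
def ray(c,px,z):
    p=cv2.undistortPoints(np.float64(px).reshape(-1,1,2),K(c),np.array(c["dist_coeffs"])).reshape(-1,2)
    R=np.array(c["R"]);t=np.array(c["t"])
    d=np.c_[p,np.ones(len(p))]@R; o=-R.T@t
    return o+d*((z-o[2])/d[:,2])[:,None]
def proj(c,X):
    return cv2.projectPoints(np.float64(X).reshape(-1,1,3),cv2.Rodrigues(np.array(c["R"]))[0],np.float64(c["t"]),K(c),np.array(c["dist_coeffs"]))[0].reshape(-1,2)
def save(n,im): cv2.imwrite("pics/"+n,im[:,:,::-1])
E
python3 - <<'E'
from h import *
s=state();print(s["time"],s["tool_pos"],s["tool_rot"],s["gripper_width"])
for n in("top","side"):
    im=grab_frame(n);save(n+"0.png",im);c=get_calibration(n);print(n,-np.array(c["R"]).T@np.array(c["t"]),c["vertical_fov"],c["dist_coeffs"])
E
```

```text
0.0 [0.25043998 0.57200393 0.25505553] [-3.42398049e-04  2.04936209e-01  9.78774775e-01 -9.86050130e-04] 1.0002507685582214
top [ 0.48426557 -0.00776339  0.97185456] 51.62488744405558 [0.03515539 0.         0.         0.         0.        ]
side [0.2954687  0.82658477 0.71796913] 50.04304736736108 [-0.14131686  0.          0.          0.          0.        ]
```

View pics/top0.png

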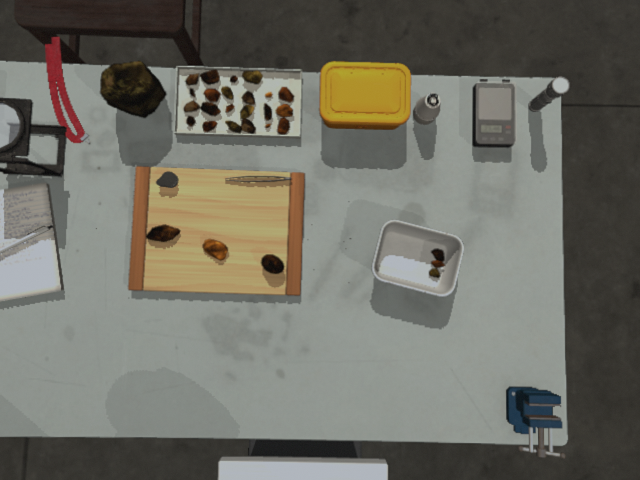

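View pics/side0.png

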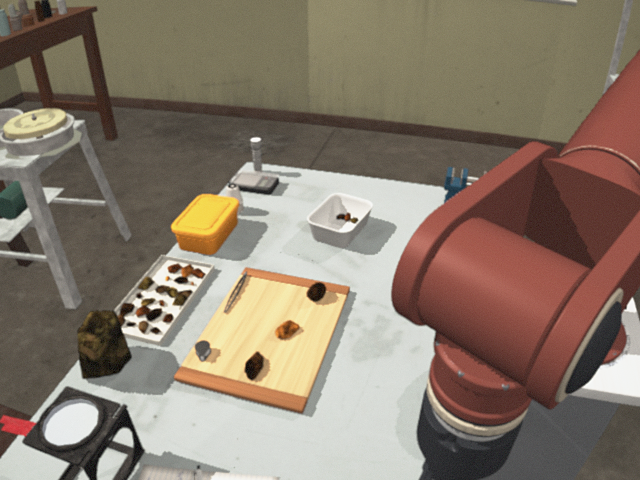

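The top view shows a row of three amber pieces on the board at (163,233), (215,249) and (272,264), and the dish at (418,259) with its crumbs at the right end, near (437,263). The side view shows the same pieces at (254,365), (288,329) and (317,291). The piece at (163,233) is the long one; the other two I'll measure.

```bash
cat >> h.py <<'E'
def blobs(im,roi,amin=80):
    x0,y0,x1,y1=roi
    hsv=cv2.cvtColor(im,cv2.COLOR_RGB2HSV)
    dark=(hsv[...,2]<125)|((hsv[...,1]>170)&(hsv[...,2]<235))
    m=np.zeros(im.shape[:2],np.uint8);m[y0:y1,x0:x1]=dark[y0:y1,x0:x1]*255
    cs,_=cv2.findContours(m,cv2.RETR_EXTERNAL,cv2.CHAIN_APPROX_NONE)
    return [k.reshape(-1,2) for k in cs if cv2.contourArea(k)>amin]
E
python3 - <<'E'
from h import *
t=cv2.imread("pics/top0.png")[:,:,::-1].copy();s=cv2.imread("pics/side0.png")[:,:,::-1].copy()
ct,cs=get_calibration("top"),get_calibration("side")
for k in blobs(t,(140,215,290,285)):
    P=ray(ct,k,.025)[:,:2].astype(np.float32);print(cv2.minAreaRect(k),[np.round(v,3) for v in cv2.minAreaRect(P)])
    ctr=ray(ct,[cv2.minAreaRect(k)[0]],.025)
    print('  side proj z=.016,.05',proj(cs,[[*ctr[0,:2],.016],[*ctr[0,:2],.05]]).round())
for k in blobs(s,(225,270,340,390)): print(cv2.boundingRect(k))
a=cv2.resize(t[215:290,140:295],None,fx=5,fy=5,interpolation=cv2.INTER_CUBIC)[:,:775]
b=cv2.resize(s[275:385,235:340],(0,0),fx=5,fy=5,interpolation=cv2.INTER_CUBIC)
save("ca.png",a);save("cb.png",b)
# dish
g=cv2.cvtColor(t,cv2.COLOR_RGB2HSV)
E
```

```text
((272.0, 264.0), (20.0, 22.0), 90.0) [array([0.52 , 0.067]), array([0.038, 0.042]), np.float64(1.351)]
  side proj z=.016,.05 [[316. 297.]
 [316. 284.]]
((214.9000244140625, 249.2000274658203), (25.93838882446289, 16.54690170288086), 26.56505012512207) [array([0.546, 0.177]), array([0.05 , 0.031]), np.float64(64.773)]
  side proj z=.016,.05 [[287. 331.]
 [286. 318.]]
((160.60635375976562, 250.26698303222656), (35.38846969604492, 69.15972900390625), 2.726310968399048) [array([0.542, 0.279]), array([0.131, 0.067]), np.float64(0.248)]
  side proj z=.016,.05 [[271. 371.]
 [270. 358.]]
(245, 352, 19, 28)
(276, 321, 23, 18)
(307, 282, 19, 20)
```

View pics/ca.png

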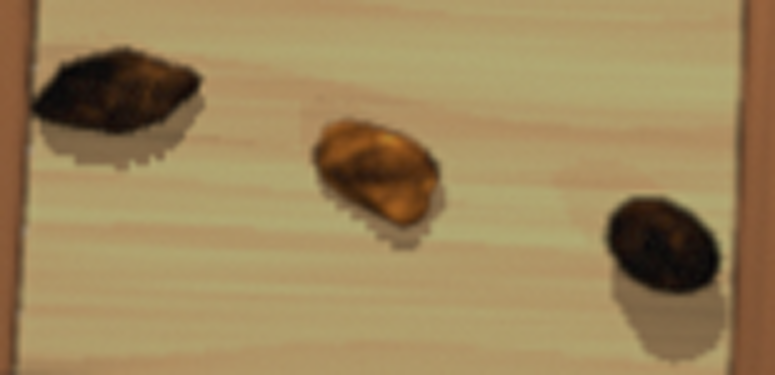

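View pics/cb.png

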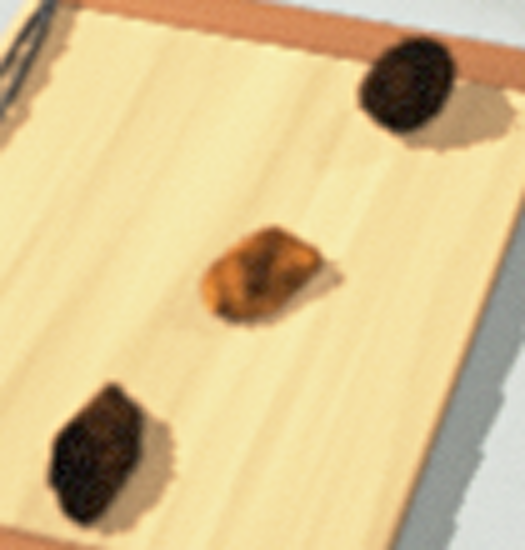

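The right-hand piece (272,264) casts the longest shadow and is rounded, so it is the stone. The left piece (163,233) is chip A and the middle one (215,249) is chip B. Next I'll measure the poses and the dish.

Run:
```python
from h import *
t=cv2.imread("pics/top0.png")[:,:,::-1].copy();s=cv2.imread("pics/side0.png")[:,:,::-1].copy()
ct,cs=get_calibration("top"),get_calibration("side")
for n,z,roi,sr in (("A",.025,(148,215,190,250),(235,345,270,385)),("B",.024,(195,230,240,270),(270,315,303,343))):
    k=max(blobs(t,roi),key=len);P=ray(ct,k,z)[:,:2]
    r=cv2.minAreaRect(P.astype(np.float32));e=cv2.fitEllipse(P.astype(np.float32)*1000)
    print(n,np.round(r[0],4),np.round(r[1],3),round(r[2],1),'ell',np.round(e[0]),np.round(e[1]),round(e[2],1))
    k2=max(blobs(s,sr),key=len);P2=ray(cs,k2,z)[:,:2].astype(np.float32);r=cv2.minAreaRect(P2);print('  side',np.round(r[0],4),np.round(r[1],3),round(r[2],1))
hsv=cv2.cvtColor(t,cv2.COLOR_RGB2HSV)
print(t[225,386],t[265,455],t[290,440],t[200,400],t[330,480],t[250,415],t[310,400])
m=np.zeros(t.shape[:2],np.uint8);m[205:310,360:475]=((t[205:310,360:475].min(2)>188))*255
cc=np.vstack([k.reshape(-1,2) for k in cv2.findContours(m,0,1)[0] if len(k)>5])
P=ray(ct,cc,.058)[:,:2].astype(np.float32);r=cv2.minAreaRect(P);print('dish',np.round(r[0],4),np.round(r[1],3),r[2],cv2.minAreaRect(cc)); print(ray(ct,[[384,220],[462,238],[454,297],[374,278],[436,254],[434,273]],.058).round(3).tolist())
```

```text
A [0.5736 0.2747] [0.059 0.036] 88.6 ell [572. 276.] [35. 61.] 3.4
  side [0.571  0.2809] [0.031 0.062] 13.3
B [0.5457 0.1767] [0.05  0.031] 64.8 ell [545. 176.] [32. 51.] 153.4
  side [0.5452 0.1815] [0.046 0.032] 71.6
[123 122 116] [111 109 104] [158 155 147] [146 151 145] [149 154 148] [140 138 131] [103 106 101]Traceback (most recent call last):
  File "<stdin>", line 12, in <module>
    return _nx.concatenate(arrs, 0, dtype=dtype, casting=casting)
           ~~~~~~~~~~~~~~~^^^^^^^^^^^^^^^^^^^^^^^^^^^^^^^^^^^^^^^
ValueError: need at least one array to concatenate
```

Run:
```python
from h import *
t=cv2.imread("pics/top0.png")[:,:,::-1].copy()
ct=get_calibration("top")
i=t.astype(int)
w=(i[...,0]>i[...,1]);m=np.zeros(w.shape,np.uint8);m[205:310,360:475]=w[205:310,360:475]*255
k=max(cv2.findContours(m,0,1)[0],key=cv2.contourArea).reshape(-1,2)
r=cv2.minAreaRect(k);print(r,cv2.boxPoints(r).round().tolist())
r=cv2.minAreaRect(ray(ct,k,.058)[:,:2].astype(np.float32));print(np.round(r[0],4),np.round(r[1],3),r[2])
print('crumbs',ray(ct,[[433,249],[440,256],[434,273]],.02).round(3).tolist())
i2=i
w=((i[...,0]-i[...,2])>25)
m=np.zeros(w.shape,np.uint8)
hsv=cv2.cvtColor(t,cv2.COLOR_RGB2HSV)
k=max(blobs(t,(146,215,190,243)),key=len);print(k.min(0),k.max(0))
```

```text
((418.1177062988281, 257.0294189453125), (81.73450469970703, 60.63390350341797), 14.03624439239502) [[371.0, 277.0], [386.0, 218.0], [465.0, 238.0], [450.0, 296.0]]
[ 0.5384 -0.2042] [0.15  0.113] 77.05647277832031
crumbs [[0.556, -0.241, 0.02], [0.543, -0.255, 0.02], [0.51, -0.243, 0.02]]
[146 215] [179 242]
```

Request:
{"name": "move_arm", "arguments": {"targets": [[[100,-0.0695,-0.0695,0,1],[100,-0.069,-0.001,0,1],[100,-0.069,-0.001,0,1],[100,-0.069,-0.001,0,1],[100,0,0,0,1]]]}}

```text
time: 0.52
tool_pos: [0.3698, 0.4558, 0.2557]
tool_rot: [0.001, 0.456, 0.89, -0.001]
contact_force: [-0.7, 0.0, 0.2]
gripper_width: 0.999
grasp_force: 0.0
```

```bash
cat >> h.py <<'E'
from scipy.spatial.transform import Rotation as Ro
def plan(xyz,jaw):
    s=state();R=Ro.from_quat(s["tool_rot"],scalar_first=True).as_matrix()
    a=np.degrees(np.arctan2(R[1,1],R[0,1])); d=((a-jaw+90)%180)-90
    R2=R@Ro.from_euler('z',d,degrees=True).as_matrix()
    v=R2.T@(np.array(xyz)-s["tool_pos"])/.6
    print('jaw',a.round(1),'turn units',(d/6).round(2),'then shift units',v.round(4),'rows',np.ceil(np.linalg.norm(v)/.0695),'j6',s["joint_pos"][5].round(2))
E
python3 -c "
from h import *
plan([.572,.278,.2],9)"
```

```text
jaw 35.7 turn units 4.45 then shift units [-0.3452  0.2865  0.0941] rows 7.0 j6 0.14
```

Request:
{"name": "move_arm", "arguments": {"targets": [[[100,0,0,0,1],[100,0,0,0,1],[100,0,0,0,1],[100,0,0,0,1],[100,0,0,0,0.45]]]}}

```text
time: 0.93
tool_pos: [0.3653, 0.4598, 0.2556]
tool_rot: [-0.0, 0.647, 0.763, -0.001]
contact_force: [-0.1, -0.9, 0.1]
gripper_width: 1.0
grasp_force: 0.0
```

Request:
{"name": "move_arm", "arguments": {"targets": [[[100,-0.05,0.04,0.0,0],[100,-0.05,0.04,0,0],[100,-0.05,0.04,0,0],[100,-0.05,0.04,0,0],[100,-0.05,0.04,0.03,0]]]}}

```text
time: 1.35
tool_pos: [0.511, 0.3323, 0.2424]
tool_rot: [0.001, 0.645, 0.764, 0.003]
contact_force: [-0.5, 0.4, 0.4]
gripper_width: 0.998
grasp_force: 0.0
```

Request:
{"name": "move_arm", "arguments": {"targets": [[[100,-0.05,0.04,0.03,0],[100,-0.045,0.046,0.03,0],[100,0,0,0,0],[100,0,0,0,0]]]}}

```text
time: 1.68
tool_pos: [0.5677, 0.2842, 0.2005]
tool_rot: [-0.001, 0.646, 0.763, -0.002]
contact_force: [-0.9, 0.8, 0.0]
gripper_width: 1.006
grasp_force: 0.0
```

Run:
```python
from h import *
plan([.572,.278,.1],9)
c=get_calibration("wrist");im=grab_frame("wrist");save("w1.png",im)
np.savez("w1.npz",R=c["R"],t=c["t"])
print(proj(c,[[.572,.278,.025],[.545,.178,.024]]),-np.array(c["R"]).T@c["t"])
```

```text
jaw 9.5 turn units 0.08 then shift units [-0.0113  0.0063  0.1675] rows 3.0 j6 0.18
[[330.46067387 224.86687864]
 [273.85932782 343.70357427]] [0.55696897 0.34929181 0.31902635]
```

View pics/w1.png

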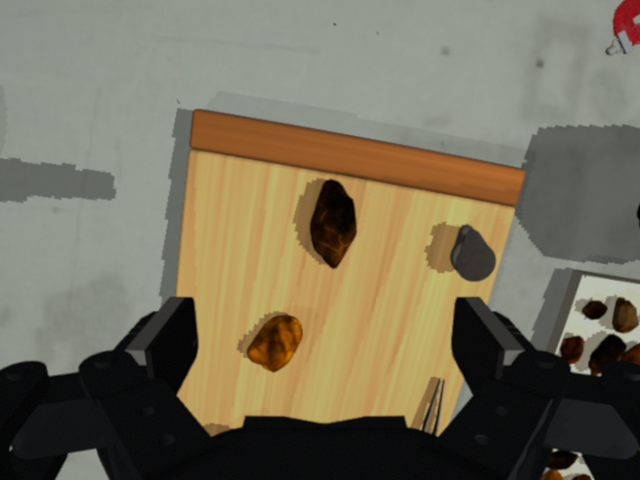

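The wrist view shows chip A upright at (333,223), spanning (331,180) to (334,268), so it lies square to the jaws. Chip B is at (275,342), angled. Both are within 3 px of my estimates.

Run:
```python
from h import *
im=cv2.imread("pics/w1.png")[:,:,::-1].copy();c=get_calibration("wrist")
for n,roi,z in(("A",(306,172,360,275),.025),("B",(245,310,305,375),.024)):
    k=max(blobs(im,roi),key=len);P=ray(c,k,z)[:,:2].astype(np.float32)
    r=cv2.minAreaRect(P);print(n,np.round(r[0],4),np.round(r[1],3),r[2],cv2.fitEllipse(P*1000))
P=ray(c,[[331,180],[334,268],[333,223]],.023);print(P.round(4))
plan([.573,.277,.06],9.5)
```

```text
A [0.5739 0.2794] [0.063 0.034] 86.87357330322266 ((572.5051879882812, 279.9859619140625), (33.60954284667969, 62.88363265991211), 6.425848007202148)
B [0.5469 0.1808] [0.05  0.033] 67.66355895996094 ((546.0072631835938, 179.49485778808594), (34.489471435546875, 53.5560417175293), 155.99244689941406)
[[0.5672 0.3102 0.023 ]
 [0.5804 0.2471 0.023 ]
 [0.5738 0.2802 0.023 ]]
jaw 9.6 turn units 0.01 then shift units [-0.0155  0.0075  0.2368] rows 4.0 j6 0.18
```

Request:
{"name": "move_arm", "arguments": {"targets": [[[100,-0.013,0.008,0.06,0],[100,0,0,0.06,0],[100,0,0,0.06,0],[100,0,0,0.05,0],[100,0,0,0.03,0]]]}}

```text
time: 2.15
tool_pos: [0.5708, 0.28, 0.0442]
tool_rot: [-0.001, 0.644, 0.765, -0.002]
contact_force: [-0.7, 0.2, 0.5]
gripper_width: 1.003
grasp_force: 0.0
```

Request:
{"name": "move_arm", "arguments": {"targets": [[[100,0,0,0,0],[100,0,0,0,0]]]}}

```text
time: 2.32
tool_pos: [0.5725, 0.2803, 0.0473]
tool_rot: [-0.0, 0.644, 0.765, -0.0]
contact_force: [0.8, 0.0, 0.1]
gripper_width: 0.998
grasp_force: 0.0
```

Run:
```python
from h import *
s=state();print(s["tool_pos"],s["contact_force"]);plan([.573,.2785,.041],9.5)
a=grab_frame("side")[260:410,140:340];b=grab_frame("wrist")
a=cv2.resize(a,(500,375));b=cv2.resize(b,(300,225));o=np.zeros((375,800,3),np.uint8);o[:,:500]=a;o[:225,500:]=b;save("g1.png",o)
```

```text
[0.57253319 0.28026587 0.04728564] [0.80475172 0.02057189 0.09014995]
jaw 9.7 turn units 0.04 then shift units [-0.003   0.0003  0.0105] rows 1.0 j6 0.17
```

View pics/g1.png

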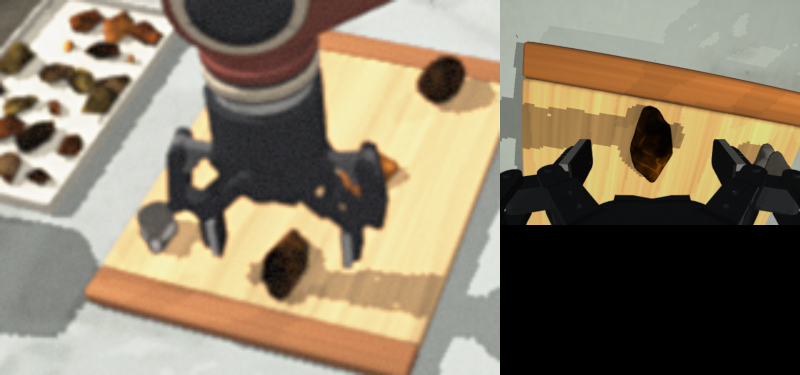

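The side view shows the open fingers straddling chip A with their tips a bit above the board. The wrist view shows the chip centred between them. A quick projection check of the tips will confirm.

Run:
```python
from h import *
s=state();p=np.array(s["tool_pos"]);j=np.array([np.cos(np.radians(9.7)),np.sin(np.radians(9.7)),0])
for n,f in(("side",lambda q:(q-[140,260])*2.5),("wrist",lambda q:q*300/640+[500,0])):
    c=get_calibration(n)
    for d in(.012,.025):
        print(n,d,f(proj(c,[p+j*.0425-[0,0,d],p-j*.0425-[0,0,d],p-[0,0,d]])).round().tolist())
    print(' chip',f(proj(c,[[.573,.2785,.025]])).round())
```

```text
side 0.012 [[220.0, 243.0], [339.0, 254.0], [279.0, 249.0]]
side 0.025 [[222.0, 256.0], [340.0, 267.0], [280.0, 261.0]]
 chip [[284. 260.]]
wrist 0.012 [[712.0, 151.0], [593.0, 151.0], [652.0, 151.0]]
wrist 0.025 [[707.0, 143.0], [598.0, 144.0], [652.0, 144.0]]
 chip [[649. 146.]]
```

Request:
{"name": "move_arm", "arguments": {"targets": [[[100,-0.003,0,0.0085,0],[100,0,0,0,0],[55,0,0,0,0],[45,0,0,0,0],[38,0,0,0,0]]]}}

```text
time: 2.83
tool_pos: [0.5741, 0.2775, 0.0427]
tool_rot: [0.0, 0.645, 0.764, 0.0]
contact_force: [-0.8, 0.6, -0.0]
gripper_width: 0.604
grasp_force: 0.0
```

Request:
{"name": "move_arm", "arguments": {"targets": [[[10,0,0,0,0],[10,0,0,0,0],[10,0,0,0,0],[10,0,0,0,0],[10,0,0,0,0]]]}}

```text
time: 3.25
tool_pos: [0.5744, 0.2777, 0.0429]
tool_rot: [0.0, 0.645, 0.764, 0.0]
contact_force: [-0.3, 0.2, 3.5]
gripper_width: 0.341
grasp_force: 59.5
```

Request:
{"name": "move_arm", "arguments": {"targets": [[[10,0,0,-0.02,0],[10,0,0,-0.04,0],[10,0,0,-0.06,0],[10,0,0,-0.06,0],[10,0,0,-0.06,0]]]}}

```text
time: 3.67
tool_pos: [0.5731, 0.2773, 0.1875]
tool_rot: [-0.0, 0.645, 0.764, -0.001]
contact_force: [0.5, 0.4, -0.1]
gripper_width: 0.343
grasp_force: 59.4
```

Run:
```python
from h import *
s=state();print(s["tool_pos"],s["gripper_width"],s["grasp_force"])
for a in (77,-103): plan([.5384,-.204,.19],77)
plan([.5384,-.204,.19],-13)
```

```text
[0.57306537 0.27726238 0.18746315] 0.3432362420349373 59.42756219941657
jaw 9.6 turn units -11.23 then shift units [-0.1241 -0.7945 -0.0037] rows 12.0 j6 0.17
jaw 9.6 turn units -11.23 then shift units [-0.1241 -0.7945 -0.0037] rows 12.0 j6 0.17
jaw 9.6 turn units 3.77 then shift units [-0.7945  0.1241 -0.0037] rows 12.0 j6 0.17
```

Request:
{"name": "move_arm", "arguments": {"targets": [[[10,0,0,0,-1],[10,0,0,0,-1],[10,0,0,0,-1],[10,0,0,0,-1],[10,0,0,0,-1]]]}}

```text
time: 4.08
tool_pos: [0.5735, 0.2774, 0.1864]
tool_rot: [-0.0, 0.423, 0.906, -0.0]
contact_force: [-0.8, 0.6, -0.5]
gripper_width: 0.34
grasp_force: 59.4
```

Request:
{"name": "move_arm", "arguments": {"targets": [[[10,0,0,0,-1],[10,0,0,0,-1],[10,0,0,0,-1],[10,0,0,0,-1],[10,0,0,0,-1]]]}}

```text
time: 4.5
tool_pos: [0.5735, 0.2774, 0.1863]
tool_rot: [-0.0, 0.174, 0.985, -0.0]
contact_force: [-0.5, 0.4, 0.1]
gripper_width: 0.348
grasp_force: 59.4
```

Request:
{"name": "move_arm", "arguments": {"targets": [[[10,0,0,0,-1],[10,0,0,0,-0.23],[10,-0.01,-0.064,0,0],[10,-0.01,-0.064,0,0],[10,-0.01,-0.064,0,0]]]}}

```text
time: 4.92
tool_pos: [0.5649, 0.1604, 0.1862]
tool_rot: [-0.0, 0.113, 0.994, -0.0]
contact_force: [0.6, 0.0, -0.1]
gripper_width: 0.343
grasp_force: 59.5
```

Request:
{"name": "move_arm", "arguments": {"targets": [[[10,-0.01,-0.064,0,0],[10,-0.01,-0.064,0,0],[10,-0.01,-0.064,0,0],[10,-0.01,-0.064,0,0],[10,-0.01,-0.064,0,0]]]}}

```text
time: 5.33
tool_pos: [0.551, -0.0343, 0.1865]
tool_rot: [0.0, 0.114, 0.994, 0.0]
contact_force: [0.2, 1.5, -0.2]
gripper_width: 0.348
grasp_force: 59.5
```

Request:
{"name": "move_arm", "arguments": {"targets": [[[10,-0.01,-0.064,0,0],[10,-0.01,-0.064,0,0],[10,-0.01,-0.064,0,0],[10,0,-0.05,0,0],[10,0,0,0,0]]]}}

```text
time: 5.75
tool_pos: [0.5355, -0.1828, 0.1866]
tool_rot: [-0.0, 0.117, 0.993, -0.001]
contact_force: [-0.5, -0.4, 0.4]
gripper_width: 0.345
grasp_force: 59.5
```

Run:
```python
from h import *
s=state();print(s["time"],s["tool_pos"],s["gripper_width"],s["grasp_force"])
plan([.5416,-.1904,.05],77)
c=get_calibration("wrist");im=grab_frame("wrist");a=grab_frame("top");ct=get_calibration("top")
u=np.array([.225,.974]);v=np.array([.974,-.225]);o=np.array([.5384,-.2042])
box=[[*(o+i*.079*u+j*.059*v),.058] for i,j in((1,1),(1,-1),(-1,-1),(-1,1))]
print(proj(c,box).round().tolist())
for I,C in((im,c),(a,ct)): 
    I=I; 
im=im.copy();a=a.copy()
cv2.polylines(im,[proj(c,box).round().astype(int)],True,(255,0,0),1);cv2.polylines(a,[proj(ct,box).round().astype(int)],True,(255,0,0),1)
save("d1.png",np.hstack([cv2.resize(im,(480,360)),cv2.resize(a[200:312,360:460],(320,360))]))
```

```text
5.75 [ 0.53553343 -0.18282439  0.18659669] 0.34467706058680275 59.50826327491086
jaw 76.6 turn units -0.06 then shift units [-0.0127 -0.0096  0.2277] rows 4.0 j6 -1.8
[[417.0, 332.0], [427.0, 144.0], [151.0, 147.0], [171.0, 333.0]]
```

View pics/d1.png

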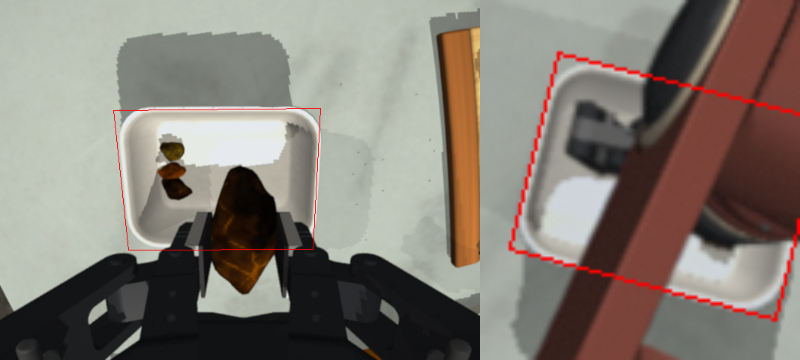

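The dish outline fits the rim well in both views. Chip A is held between the pads with its long side across the dish, and the crumbs are at the left of the wrist view, near (172,168). I'll lower and release.

Request:
{"name": "move_arm", "arguments": {"targets": [[[10,-0.0127,-0.0096,0.03,0],[10,0,0,0.06,0],[10,0,0,0.06,0],[10,0,0,0.045,0],[10,0,0,0.03,0]]]}}

```text
time: 6.27
tool_pos: [0.541, -0.1828, 0.0475]
tool_rot: [-0.002, 0.113, 0.994, 0.001]
contact_force: [-0.1, -0.3, -0.8]
gripper_width: 0.346
grasp_force: 59.5
```

Request:
{"name": "move_arm", "arguments": {"targets": [[[10,0,0,0,0],[10,0,0,0,0],[45,0,0,0,0],[54,0,0,0,0],[54,0,0,0,0]]]}}

```text
time: 6.68
tool_pos: [0.5443, -0.1859, 0.0536]
tool_rot: [0.002, 0.113, 0.994, -0.001]
contact_force: [-0.5, 0.0, 0.4]
gripper_width: 0.539
grasp_force: 0.0
```

Request:
{"name": "move_arm", "arguments": {"targets": [[[54,0,0,0,0],[54,0,0,0,0],[54,0,0,-0.02,0],[54,0,0,-0.05,0],[54,0,0,-0.06,0]]]}}

```text
time: 7.1
tool_pos: [0.5408, -0.1846, 0.128]
tool_rot: [-0.003, 0.113, 0.994, 0.001]
contact_force: [0.9, -0.1, -0.7]
gripper_width: 0.541
grasp_force: 0.0
```

Request:
{"name": "move_arm", "arguments": {"targets": [[[54,0,0,-0.06,0],[54,0,0,-0.06,0],[100,0,0,0,0],[100,0,0,0,0]]]}}

```text
time: 7.43
tool_pos: [0.5446, -0.1864, 0.2062]
tool_rot: [0.004, 0.113, 0.994, -0.001]
contact_force: [-0.2, -0.4, -0.1]
gripper_width: 0.806
grasp_force: 0.0
```

Run:
```python
from h import *
s=state();print(s["time"],s["tool_pos"],s["gripper_width"])
plan([.546,.1785,.19],-25)
im=grab_frame("wrist");save("d2.png",cv2.resize(im,(480,360)))
```

```text
7.4333 [ 0.54460063 -0.18642741  0.20623238] 0.8061444339871762
jaw 77.0 turn units -13.0 then shift units [-0.5522  0.2551  0.0249] rows 9.0 j6 -1.8
```

View pics/d2.png

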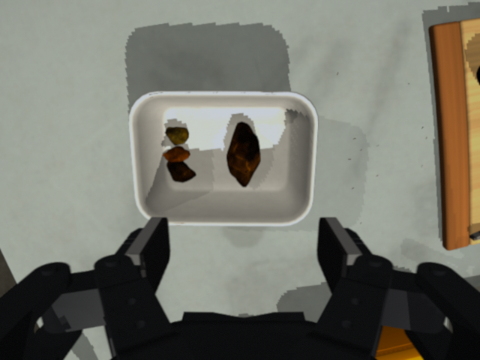

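Chip A lies flat on the dish floor at (243,155), clear of the crumbs at (178,155), and the dish is upright. Chip B is next.

Request:
{"name": "move_arm", "arguments": {"targets": [[[100,0,0,0,1],[100,0,0,0,1],[100,0,0,0,1],[100,0,0,0,1],[100,0,0,0,1]]]}}

```text
time: 7.9
tool_pos: [0.5416, -0.185, 0.199]
tool_rot: [-0.002, 0.369, 0.93, 0.0]
contact_force: [0.3, 0.6, -0.2]
gripper_width: 0.998
grasp_force: 0.0
```

Request:
{"name": "move_arm", "arguments": {"targets": [[[100,0,0,0,1],[100,0,0,0,1],[100,0,0,0,1],[100,0,0,0,1],[100,0,0,0,1]]]}}

```text
time: 8.32
tool_pos: [0.5416, -0.185, 0.199]
tool_rot: [-0.002, 0.597, 0.802, -0.0]
contact_force: [-0.4, -0.5, -0.4]
gripper_width: 1.008
grasp_force: 0.0
```

Request:
{"name": "move_arm", "arguments": {"targets": [[[100,0,0,0,1],[100,0,0,0,1],[100,0,0,0,1],[100,0,0,0,1],[100,0,0,0,1]]]}}

```text
time: 8.73
tool_pos: [0.5416, -0.185, 0.199]
tool_rot: [-0.002, 0.784, 0.621, -0.001]
contact_force: [-0.4, 0.3, 0.5]
gripper_width: 0.997
grasp_force: 0.0
```

Request:
{"name": "move_arm", "arguments": {"targets": [[[100,0,0,0,1],[100,0,0,0,1],[100,0.055,-0.025,0,0],[100,0.055,-0.025,0,0],[100,0.055,-0.025,0,0]]]}}

```text
time: 9.15
tool_pos: [0.5424, -0.0757, 0.1991]
tool_rot: [-0.002, 0.844, 0.537, -0.001]
contact_force: [0.1, 0.2, 0.7]
gripper_width: 0.993
grasp_force: 0.0
```

Request:
{"name": "move_arm", "arguments": {"targets": [[[100,0.055,-0.025,0,0],[100,0.055,-0.025,0,0],[100,0.055,-0.025,0,0],[100,0.055,-0.025,0,0],[100,0.055,-0.025,0,0]]]}}

```text
time: 9.57
tool_pos: [0.5439, 0.1062, 0.1992]
tool_rot: [-0.001, 0.843, 0.537, -0.002]
contact_force: [1.0, 0.3, 0.3]
gripper_width: 1.0
grasp_force: 0.0
```

Request:
{"name": "move_arm", "arguments": {"targets": [[[100,0.055,-0.025,0.01,0],[100,0.055,-0.025,0.015,0],[100,0,0,0,0],[100,0,0,0,0]]]}}

```text
time: 9.9
tool_pos: [0.5443, 0.1783, 0.1835]
tool_rot: [-0.001, 0.842, 0.539, -0.002]
contact_force: [0.1, -0.4, 0.2]
gripper_width: 1.004
grasp_force: 0.0
```

Run:
```python
from h import *
s=state();print(s["time"],s["tool_pos"],s["gripper_width"])
c=get_calibration("wrist");im=grab_frame("wrist")
q=proj(c,[[.546,.1785,.024]])[0].round();print(q)
x,y=q.astype(int)
k=max(blobs(im,(x-50,y-60,x+50,y+60)),key=len);P=ray(c,k,.024)[:,:2].astype(np.float32)
r=cv2.minAreaRect(P);print(np.round(r[0],4),np.round(r[1],3),r[2],cv2.fitEllipse(P*1000))
plan([.546,.1785,.041],-25);save("b1.png",cv2.resize(im,(480,360)))
```

```text
9.9 [0.54429501 0.17828844 0.18350087] 1.0036635417303459
[328. 218.]
[0.5466 0.179 ] [0.05  0.033] 66.9412841796875 ((545.7634887695312, 178.0850372314453), (33.96885299682617, 52.734012603759766), 154.3384246826172)
jaw -24.9 turn units 0.02 then shift units [0.0034 0.0013 0.2388] rows 4.0 j6 0.62
```

View pics/b1.png

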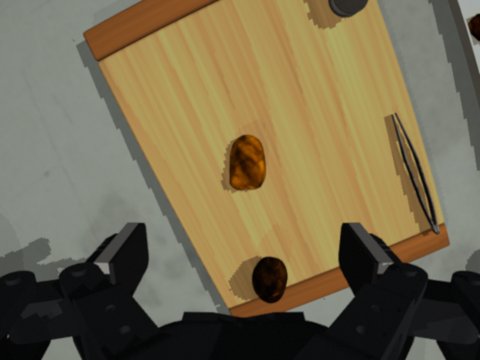

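Chip B is at (248,163), upright between the open fingers. The stone at (270,279) is well clear of them. I'll grasp it now.

Request:
{"name": "move_arm", "arguments": {"targets": [[[100,0.003,0.001,0.06,0],[100,0,0,0.06,0],[100,0,0,0.06,0],[100,0,0,0.04,0],[100,0,0,0.017,0]]]}}

```text
time: 10.37
tool_pos: [0.5442, 0.1761, 0.0391]
tool_rot: [-0.001, 0.844, 0.537, -0.004]
contact_force: [-1.0, 0.3, -1.0]
gripper_width: 0.998
grasp_force: 0.0
```

Request:
{"name": "move_arm", "arguments": {"targets": [[[100,0,0,0,0],[100,0,0,0,0],[55,0,0,0,0],[45,0,0,0,0],[38,0,0,0,0]]]}}

```text
time: 10.78
tool_pos: [0.549, 0.1786, 0.0463]
tool_rot: [0.001, 0.843, 0.537, 0.002]
contact_force: [0.5, 0.5, -0.2]
gripper_width: 0.599
grasp_force: 0.0
```

Request:
{"name": "move_arm", "arguments": {"targets": [[[10,0,0,0,0],[10,0,0,0,0],[10,0,0,0,0],[10,0,0,0,0],[10,0,0,0,0]]]}}

```text
time: 11.2
tool_pos: [0.549, 0.1786, 0.0469]
tool_rot: [0.001, 0.843, 0.538, 0.001]
contact_force: [-1.8, -1.8, 10.4]
gripper_width: 0.314
grasp_force: 56.3
```

The pads caught the taper about 5 mm too high, so I'll reopen, go lower and grip again.

Request:
{"name": "move_arm", "arguments": {"targets": [[[60,0,0,0,0],[60,0,0,0,0],[60,0,0,0,0],[60,0,0,0.01,0],[60,0,0,0,0]]]}}

```text
time: 11.62
tool_pos: [0.5477, 0.1785, 0.0378]
tool_rot: [0.0, 0.843, 0.538, 0.0]
contact_force: [1.1, 0.8, 3.5]
gripper_width: 0.601
grasp_force: 1.5
```

Request:
{"name": "move_arm", "arguments": {"targets": [[[10,0,0,0,0],[10,0,0,0,0],[10,0,0,0,0],[10,0,0,0,0],[10,0,0,0,0]]]}}

```text
time: 12.03
tool_pos: [0.549, 0.1791, 0.0408]
tool_rot: [0.0, 0.843, 0.537, 0.001]
contact_force: [-4.6, 1.1, 15.1]
gripper_width: 0.341
grasp_force: 60.1
```

Request:
{"name": "move_arm", "arguments": {"targets": [[[10,0,0,-0.01,0],[10,0,0,-0.04,0],[10,0,0,-0.06,0],[10,0,0,-0.065,0],[10,0,0,-0.065,0]]]}}

```text
time: 12.45
tool_pos: [0.5461, 0.1781, 0.1817]
tool_rot: [-0.001, 0.843, 0.538, -0.002]
contact_force: [1.7, 0.7, -0.2]
gripper_width: 0.341
grasp_force: 59.3
```

Run:
```python
from h import *
s=state();print(s["time"],s["tool_pos"],s["gripper_width"],s["grasp_force"],s["contact_force"])
plan([.536,-.214,.18],77)
c=get_calibration("wrist");im=grab_frame("wrist");save("b2.png",cv2.resize(im,(480,360)))
```

```text
12.45 [0.54612051 0.17811246 0.18170254] 0.3408912048702925 59.30316816782579 [ 1.6823732   0.72891743 -0.19141359]
jaw -25.0 turn units 13.01 then shift units [0.1306 0.6406 0.0034] rows 10.0 j6 0.62
```

View pics/b2.png

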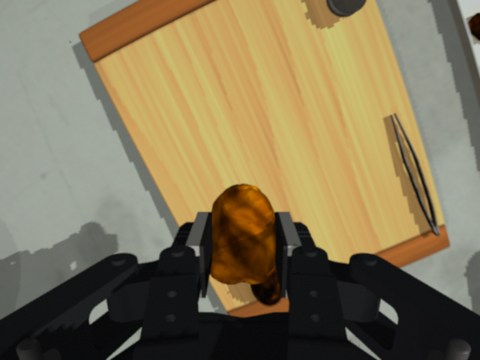

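Chip B is held firmly between the pads, clear of the stone, which is still in its place at (267,292).

Request:
{"name": "move_arm", "arguments": {"targets": [[[10,0,0,0,-1],[10,0,0,0,-1],[10,0,0,0,-1],[10,0,0,0,-1],[10,0,0,0,-1]]]}}

```text
time: 12.92
tool_pos: [0.5468, 0.1782, 0.1807]
tool_rot: [-0.001, 0.674, 0.739, -0.001]
contact_force: [-0.4, -0.2, 0.4]
gripper_width: 0.337
grasp_force: 59.3
```

Request:
{"name": "move_arm", "arguments": {"targets": [[[10,0,0,0,-1],[10,0,0,0,-1],[10,0,0,0,-1],[10,0,0,0,-1],[10,0,0,0,-1]]]}}

```text
time: 13.33
tool_pos: [0.5468, 0.1782, 0.1806]
tool_rot: [-0.001, 0.459, 0.888, -0.001]
contact_force: [-0.3, 0.5, -0.8]
gripper_width: 0.335
grasp_force: 59.3
```

Request:
{"name": "move_arm", "arguments": {"targets": [[[10,0,0,0,-1],[10,0,0,0,-1],[10,0,0,0,-1],[10,0,0,0,-1],[10,0,0,0,-1]]]}}

```text
time: 13.75
tool_pos: [0.5468, 0.1782, 0.1806]
tool_rot: [-0.001, 0.214, 0.977, -0.0]
contact_force: [1.0, 0.0, 0.6]
gripper_width: 0.337
grasp_force: 59.3
```

Request:
{"name": "move_arm", "arguments": {"targets": [[[10,0,0,0,-1],[10,0,0,0,-1],[10,-0.013,-0.064,0,0],[10,-0.013,-0.064,0,0],[10,-0.013,-0.064,0,0]]]}}

```text
time: 14.17
tool_pos: [0.5436, 0.0601, 0.1808]
tool_rot: [-0.001, 0.112, 0.994, -0.0]
contact_force: [0.7, -1.1, -0.3]
gripper_width: 0.339
grasp_force: 59.4
```

Request:
{"name": "move_arm", "arguments": {"targets": [[[10,-0.013,-0.064,0,0],[10,-0.013,-0.064,0,0],[10,-0.013,-0.064,0,0],[10,-0.013,-0.064,0,0],[10,-0.013,-0.064,0,0]]]}}

```text
time: 14.58
tool_pos: [0.5384, -0.1367, 0.1809]
tool_rot: [-0.001, 0.113, 0.994, 0.0]
contact_force: [1.3, -0.4, -0.5]
gripper_width: 0.336
grasp_force: 59.4
```

Request:
{"name": "move_arm", "arguments": {"targets": [[[10,-0.013,-0.064,0,0],[10,-0.013,-0.064,0,0],[10,0,0,0,0],[10,0,0,0,0]]]}}

```text
time: 14.92
tool_pos: [0.5365, -0.2149, 0.1808]
tool_rot: [-0.001, 0.115, 0.993, 0.0]
contact_force: [-0.1, 0.1, -0.3]
gripper_width: 0.337
grasp_force: 59.4
```

Run:
```python
from h import *
s=state();print(s["time"],s["tool_pos"],s["gripper_width"],s["grasp_force"])
plan([.536,-.214,.058],77)
```

```text
14.9167 [ 0.53648905 -0.21492227  0.18080833] 0.3369038324036674 59.41060955708963
jaw 76.8 turn units -0.03 then shift units [0.0008 0.0012 0.2047] rows 3.0 j6 -1.85
```

Request:
{"name": "move_arm", "arguments": {"targets": [[[10,0,0,0.06,0],[10,0,0,0.06,0],[10,0,0,0.045,0],[10,0,0,0.025,0],[10,0,0,0.015,0]]]}}

```text
time: 15.33
tool_pos: [0.5351, -0.2106, 0.055]
tool_rot: [-0.003, 0.112, 0.994, 0.001]
contact_force: [-0.4, 1.4, 0.0]
gripper_width: 0.335
grasp_force: 59.4
```

Request:
{"name": "move_arm", "arguments": {"targets": [[[10,0,0,0,0],[10,0,0,0,0],[45,0,0,0,0],[54,0,0,0,0],[54,0,0,0,0]]]}}

```text
time: 15.75
tool_pos: [0.5383, -0.2138, 0.0608]
tool_rot: [0.001, 0.113, 0.994, -0.001]
contact_force: [0.2, -0.5, 0.5]
gripper_width: 0.539
grasp_force: 0.0
```

Request:
{"name": "move_arm", "arguments": {"targets": [[[54,0,0,0,0],[54,0,0,0,0],[54,0,0,-0.02,0],[54,0,0,-0.05,0],[54,0,0,-0.06,0]]]}}

```text
time: 16.17
tool_pos: [0.5353, -0.2124, 0.1357]
tool_rot: [-0.003, 0.113, 0.994, 0.001]
contact_force: [0.8, -0.4, 1.1]
gripper_width: 0.54
grasp_force: 0.0
```

Request:
{"name": "move_arm", "arguments": {"targets": [[[54,0,0,-0.06,0],[54,0,0,-0.06,0],[54,-0.06,0,0,0],[54,-0.06,0,0,0],[54,0,0,0,0]]]}}

```text
time: 16.58
tool_pos: [0.6115, -0.2308, 0.2103]
tool_rot: [0.002, 0.113, 0.994, -0.0]
contact_force: [-1.1, 0.4, -1.4]
gripper_width: 0.54
grasp_force: 0.0
```

Run:
```python
from h import *
s=state();print(s["time"],s["tool_pos"],s["gripper_width"],s["grasp_force"])
c=get_calibration("wrist");im=grab_frame("wrist")
o=np.array([.5384,-.2042]);u=np.array([.225,.974]);v=np.array([.974,-.225])
q=proj(c,[[*(o+i*.05*u+j*.035*v),.015] for i,j in((1,1),(1,-1),(-1,-1),(-1,1))]).astype(int);x0,y0=q.min(0);x1,y1=q.max(0);print(q.tolist())
for k in blobs(im,(max(x0,0),max(y0,0),x1,y1),40):
    P=ray(c,k,.02)[:,:2]-o;d=np.c_[P@v,P@u]*1000;print('dish-frame',d.min(0).round(),d.max(0).round(),cv2.contourArea(k))
# stone and board in side view vs start; dish rim in side
a=cv2.imread("pics/side0.png")[:,:,::-1].copy();b=grab_frame("side");save("side9.png",b)
for I in(a,b):
    print([cv2.boundingRect(k) for k in blobs(I,(225,270,340,390))],[ (cv2.boundingRect(k)) for k in blobs(I,(318,200,365,232),15)])
```

```text
16.5833 [ 0.6114609  -0.23077283  0.21029088] 0.5395561707535271 0.0
[[405, 151], [409, 49], [264, 48], [267, 150]]
dish-frame [-25. -51.] [ 29. -28.] 1749.5
dish-frame [-30. -27.] [33. 36.] 5791.5
[(245, 352, 19, 28), (276, 321, 23, 18), (307, 282, 19, 20)] [(352, 218, 13, 14), (336, 213, 22, 10)]
[(307, 282, 19, 20)] [(318, 227, 14, 5), (351, 218, 14, 14), (325, 213, 33, 18)]
```

Both chips lie inside the dish floor area, the stone's outline is unchanged in the side view, and the arm is clear of everything. I'm handing in the job.

```bash
python3 -c "
from plant import job
print(job.job_done())"
```

```text
the job is handed in; nothing more can be done
None
```

Both amber chips are off the board and in the dish, the stone has not moved, and the job was handed in at about 17 s; no verdict came back, and the final check was by measurement because my picture views were used up.

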